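# Close up the vial caddy and hold it off the warming plate

## Robot

A 6-joint arm with a two-finger parallel gripper is mounted at the origin on the work surface. World frame = base frame: x ahead of the robot, y to its left, z up, the work surface at z = 0. Lengths are in m, angles in rad, forces in N, time in s.
With the tool pointing down it reaches from about 0.4 to 0.825 m from the base axis. Payload 7 kg.
Tool frame: the origin (TCP) lies between the finger pads; the fingertips stand 17 mm ahead of it and the grasp point (between the pads) lies 2 mm behind it; x points along the fingers, z is the direction in which the jaws open and shut, and the axes are right-handed (so a half turn about x gives the same grasp; the last joint's range is limited). The gripper opens to 88 mm and grips with 3 to 60 N. Pads are 19 mm wide; open, the fingers measure 130 mm over their backs; the gripper's body (78 mm by 193 mm) begins 47 mm behind the grasp point.
Start: joints at [-0.915, 0.359, 0.012, 0, -1.224, -0.288], TCP at [0.243, -0.63, 0.244] pointing down, gripper open.
Joint ranges: [-3.07, 3.07], [-1.43, 2.12], [-1.02, 1.25], [-3.03, 1.67], [-3.05, -0], [-3.03, 3.03]. Speed limits (rad/s): [2.39, 2.39, 3.01, 3.14, 3.14, 3.14].

## Interface

Orientations are given as [roll, pitch, yaw] about the fixed x, y, z axes, in that order (R = Rz(yaw) Ry(pitch) Rx(roll)).
In Python, from station import * gives the robot as it stands.
- The arm moves only by the tool step_arm, never from a script. Its argument "deltas" is a list of rows, each a list of 5 numbers: the shift along the tool's x, y, z in cm, then the turn about the tool's x in degrees, then the closure, from 0 (fully open) to 1 (shut). In form: [[dx, dy, dz, roll, fingers], ...]. A call has exactly 10 rows; each row is the pose to reach, as a shift and turn from the pose commanded when the call began, along the tool's axes at that moment; what a row does not reach only later rows make up. A row lasts 1/12 s, in which the tool goes at most 41.7 mm and 7.16 degrees, less where a joint would pass 70% of its speed; a pose out of reach is approached as far as the arm can. A call with a gripper value outside its range is refused whole. The fingers move at their own pace and stop on an object; "squeeze" is the grip in N (left out, the last holds). Time passes only in rows, so rows that repeat a pose let the fingers close, or fill a call up. It gives the time, the measured TCP pose, the force and the opening at its end, in the units of the state.
- get_state(): the state, without advancing time (a new reading comes with each control period).
- grab_frame(name): name is "side" or "top"; returns a dict with "pixels" (480x640x3 uint8, red, green, blue), "range_z" (480x640 float32, m along the optical axis (not along the pixel's ray), 0 where there is no reading), "fx", "fy", "cx", "cy" (pixels), "view" (4x4, takes a point from world to camera coordinates). Camera axes: x right, y down, z forward; pixel columns grow to the right and rows downward; lengths in m; the calibration is good to about 2 mm. A picture is of the moment at which its call begins.
- job_done(): hands the job in, once; it reports no verdict.
Trained networks look in the newest picture that a camera, given by its name, has taken for a name from the list of things; names that differ only in an ending like _2 or _b are one class to them, and where a whole thing is asked for, a point or a joint stands for the part that bears it (a point fixed in the world has none). Each returns a list of dicts, best first, with "conf" (0 to 1); they miss things now and then, are a little off and sometimes report something else, mostly with a low value. They report only what shows in the picture. A call takes as long as a camera call.
- boxes_of(thing, camera): "extent" ([left, top, right, bottom] in pixels, round what is visible of it).
- masks_of(thing, camera): "mask" (480x640 bool, what is visible of it) and "extent" ([left, top, right, bottom] in pixels, round what is visible of it).
The state is a dict: "t": time; "q": joint angles; "qd": joint speeds; "joint_efforts": joint torques, N m; "eef_pos": TCP position; "ee_rot": TCP orientation; "force": force on the tool from outside, world axes, zero at the start; "moment": the same for the moment, N m; "width": finger opening in m.
Only numpy, scipy, OpenCV 4.12 (cv2) and the standard library are available. Lean on these libraries where they do the work, as an engineer would, in place of code of your own. Each camera call takes 0.05 s, during which the arm holds its last target.

## Task

The samples have been warmed long enough. In the carrying caddy on the warming plate one vial rack has slid away from the yellow handle block in the middle: push it back flush against the block, so that both racks sit tight and the load is balanced, then lift the caddy by its black handle bar about ten centimetres above the warming plate and finish while still holding it there, steady and level, without knocking over or shifting the glassware around it.

Things in the scene. Friction and masses are not known exactly. Their poses are not given: they have to be found in the camera images.
- caddy: Grey carrying caddy loose on the warming plate, 100 (its x) x 244 mm (its y), 0.5 to 0.85 kg with racks. Origin: centre of its underside; z up. Floor 6 mm thick, 5 mm thick lips all round up to z = 14 mm. Fixed yellow handle block across the middle, 40 mm high, faces at y = +15 and -15 mm; from it two 12 mm posts at x = +40 and -40 mm rise to the handle bar.
- handle (a point): Centre of the caddy's black handle bar, 150 mm above the caddy's origin. The bar runs along the caddy's x, 96 mm long, 16 mm wide in y and 24 mm high (top 162 mm above the caddy's origin); clear space beneath it. The balanced caddy's centre of mass lies straight below it.
- rack_blue: Blue vial rack, loose in the caddy: block 84 (its x) x 65 (its y) x 38 mm high, with six capped amber vials up to 67 mm; about 160 g. Origin: centre of its underside, on the caddy floor. On either side of the handle block. Flush, its origin is 47.5 mm from the caddy's along the caddy's y; one rack starts flush, the other 15 to 28 mm away from the block. Slides with about 1 to 2.5 N.
- rack_white: White vial rack, loose in the caddy: block 84 (its x) x 65 (its y) x 38 mm high, with six capped amber vials up to 67 mm; about 160 g. Origin: centre of its underside, on the caddy floor. On either side of the handle block. Flush, its origin is 47.5 mm from the caddy's along the caddy's y; one rack starts flush, the other 15 to 28 mm away from the block. Slides with about 1 to 2.5 N.
- plate: Fixed white warming plate with flat steel top, 170 mm (its x) x 290 mm (its y), 30 mm high. Origin: centre of its underside, on the bench; the caddy stands on its top. The caddy's yaw is within 0.1 rad of the plate's.
- wash_bottle: White wash bottle with green cap and thin spout, 66 mm across, 190 mm high, loose bystander. Origin: centre of its underside.
- flask: Round glass flask in a cork ring, one piece, 90 mm across, 152 mm high, loose bystander. Origin: centre of its underside.
- beaker: Empty glass beaker, 70 mm across, 80 mm high, loose bystander. Origin: centre of its underside.

How it is judged:
On the way, in this order (a step that is already met when the one before it is completed fails the run):
1. with the caddy still standing on the warming plate, both racks sit flush against the handle block (horizontal distance between each of rack_blue, rack_white and caddy below 0.051 m and angle between the x axis of each of rack_blue, rack_white and the x axis of caddy, either way round below 0.06 rad and z of rack_blue in the frame of caddy between 0 and 0.012 m and z of rack_white in the frame of caddy between 0 and 0.012 m and height (world z) of caddy below 0.035 m), for 0.2 s.
2. the caddy is lifted clear of the warming plate, level, with both racks still flush (horizontal distance between each of rack_blue, rack_white and caddy below 0.051 m and angle between the x axis of each of rack_blue, rack_white and the x axis of caddy, either way round below 0.06 rad and z of rack_blue in the frame of caddy between 0 and 0.012 m and z of rack_white in the frame of caddy between 0 and 0.012 m and height (world z) of caddy above 0.09 m and contact force between caddy and plate below 0.1 N and angle between caddy's own z axis and vertical below 0.1 rad), for 0.2 s.
At the end, for the whole second after the job is handed in: Caddy held by the gripper (racks not gripped), 60 to 160 mm above the warming plate, within 0.1 rad of level, under 20 mm/s and 0.15 rad/s, clear of the plate; both racks on its floor, within 3.5 mm of the handle block, square within 0.06 rad; bystanders within 20 mm of their start (all of step 2 and height (world z) of caddy below 0.19 m and linear speed of caddy below 0.02 m/s and angular speed of caddy below 0.15 rad/s and contact force between the fingers and caddy above 2 N and contact force between the fingers and rack_blue below 0.1 N and contact force between the fingers and rack_white below 0.1 N and distance of each of wash_bottle, flask, beaker from where it was at the start of the episode below 0.02 m); the arm keeps its last pose, push and grip.
It fails at once if the wash bottle is knocked over or shifted by more than 20 mm (distance of wash_bottle from where it was at the start of the episode above 0.02 m or angle between wash_bottle's own z axis and vertical above 0.3 rad).
It fails at once if the flask is knocked over or shifted by more than 20 mm (distance of flask from where it was at the start of the episode above 0.02 m or angle between flask's own z axis and vertical above 0.3 rad).
It fails at once if the beaker is knocked over or shifted by more than 20 mm (distance of beaker from where it was at the start of the episode above 0.02 m or angle between beaker's own z axis and vertical above 0.3 rad).
It fails at once if the caddy is tipped by more than 0.35 rad (angle between caddy's own z axis and vertical above 0.35 rad).
It also fails if it takes over 51 s, if anything falls off the work surface, if the arm or the gripper's body presses on something with over 40 N, if the wrist force passes 120 N, or if a joint passes its speed limit or range.

## Working session

There is one attempt and no reset: what is moved stays moved. The work goes in short steps, Python scripts to look and compute and a tool call to move; the robot and the scene stay as the last step left them, time stands still between calls to the robot, and variables do not carry over. Pictures are saved under pics/ and viewed, and the job is handed in when it is done.

Besides the shell and the picture viewer there is one more tool, called after ">>>" as name(argument=value, ...), one argument or row to a line, values as JSON. step_arm: Moves the arm, as the interface text tells. Its arguments: {"type":"object","properties":{"deltas":{"type":"array"},"squeeze":{"type":"number"}},"required":["deltas"]}

```bash
mkdir -p pics; ls
python3 - <<'E'
from station import *
import cv2,numpy as np
s=get_state(); print({k:np.round(v,3) for k,v in s.items()})
for c in ("side","top"):
    f=grab_frame(c); cv2.imwrite(f"pics/{c}0.png",f["pixels"][:,:,::-1])
    np.savez(f"{c}0.npz",**f)
    V=f["view"]; print(c,f["fx"],f["cx"],f["cy"],np.round(-V[:3,:3].T@V[:3,3],3),np.round(V[:3,:3],3).tolist())
E
```

```text
pics
{'t': np.float64(0.0), 'q': array([-0.915,  0.359,  0.011, -0.   , -1.224, -0.288]), 'qd': array([-0.   , -0.   ,  0.002, -0.001,  0.   , -0.001]), 'joint_efforts': array([ 0.0000e+00, -5.8272e+01,  2.9306e+01,  6.9980e+00,  7.0000e-03,
       -0.0000e+00]), 'eef_pos': array([ 0.243, -0.629,  0.243]), 'ee_rot': array([0.065, 1.569, 2.004]), 'force': array([ 0.369, -1.146,  0.696]), 'moment': array([-0.021,  0.008,  0.013]), 'width': np.float64(0.088)}
side 526.2228604899522 328.95996285541094 234.41542086506033 [0.366 0.918 1.155] [[-0.963, -0.27, -0.002], [-0.198, 0.709, -0.677], [0.184, -0.651, -0.736]]
top 477.19586940741783 311.8397104778242 239.61909784052668 [0.509 0.014 1.427] [[0.028, -0.999, 0.023], [-0.996, -0.03, -0.082], [0.083, -0.02, -0.996]]
```

View pics/side0.png

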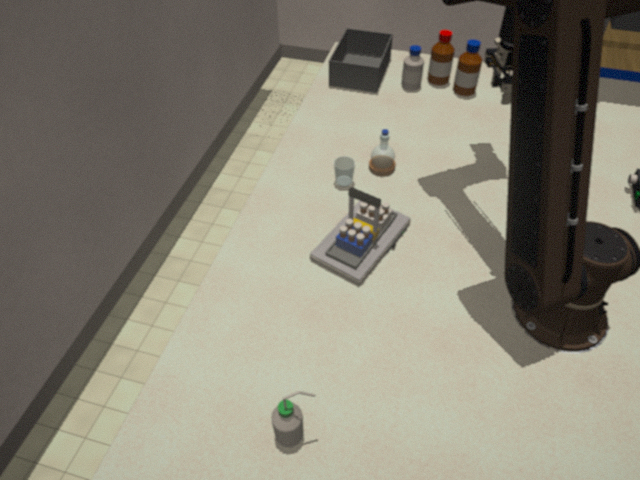

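View pics/top0.png

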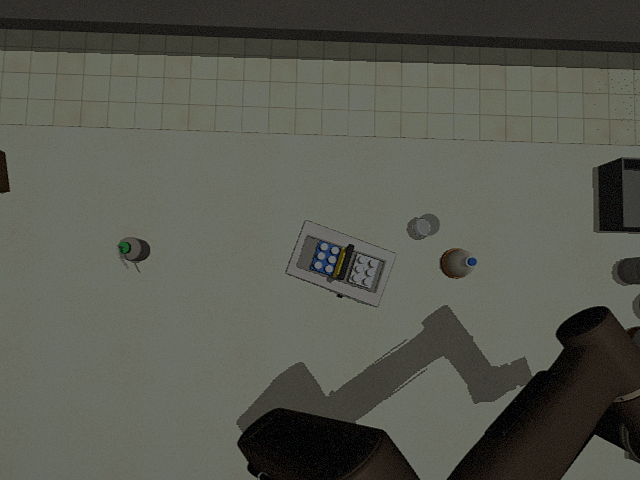

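The side picture shows the caddy near (360,230), the beaker at (344,172), the flask at (382,155) and the wash bottle at (288,425). The top picture shows the caddy near (342,262), the beaker at (420,228), the flask at (457,263) and the wash bottle at (130,248). I'll zoom in and measure.

```bash
cat > h.py <<'E'
import numpy as np,cv2
def cloud(f):
    z=f["range_z"]; v,u=np.mgrid[:480,:640]
    P=np.stack([(u-f["cx"])/f["fx"]*z,(v-f["cy"])/f["fy"]*z,z],-1)
    V=f["view"]; W=(P-V[:3,3])@V[:3,:3]
    W[z<=0]=np.nan
    return W
E
python3 - <<'E'
from station import *
from h import *
out=[]
for c,(x0,y0,x1,y1) in (("side",(295,180,425,285)),("top",(275,210,405,315))):
    f=dict(np.load(c+"0.npz")); W=cloud(f)
    im=cv2.resize(f["pixels"][y0:y1,x0:x1,::-1],None,fx=6,fy=5.6,interpolation=cv2.INTER_CUBIC)
    im=np.clip(im*(1.0 if c=="side" else 1.8),0,255).astype(np.uint8)
    cv2.imwrite(f"pics/{c}_zoom.png",im)
    for t in ["plate","caddy","handle","rack_blue","rack_white","wash_bottle","flask","beaker"]:
        for m in masks_of(t,c)[:2]:
            w=W[m["mask"]]; w=w[~np.isnan(w[:,0])]
            print(c,t,round(m["conf"],2),np.round(m["extent"]).tolist(),m["mask"].sum(), np.round(np.median(w,0),3) if len(w) else None, np.round(np.percentile(w,[2,98],axis=0),3).tolist() if len(w) else None)
E
```

```text
side plate 0.84 [307.0, 201.0, 409.0, 284.0] 2173 [ 0.528 -0.036  0.027] [[0.443, -0.211, 0.003], [0.669, 0.055, 0.034]]
side plate 0.46 [335.0, 156.0, 355.0, 188.0] 596 [ 0.672 -0.33   0.051] [[0.643, -0.394, -0.002], [0.706, -0.31, 0.081]]
side caddy 0.63 [327.0, 187.0, 396.0, 269.0] 1450 [ 0.557 -0.085  0.046] [[0.483, -0.196, 0.029], [0.629, 0.023, 0.192]]
side handle 0.57 [326.0, 186.0, 399.0, 269.0] 1342 [ 0.559 -0.084  0.045] [[0.483, -0.193, 0.03], [0.629, 0.023, 0.192]]
side rack_blue 0.73 [336.0, 219.0, 373.0, 259.0] 964 [ 0.566 -0.036  0.075] [[0.524, -0.08, 0.037], [0.615, -0.013, 0.105]]
side rack_white 0.72 [357.0, 206.0, 395.0, 230.0] 579 [ 0.536 -0.142  0.073] [[0.49, -0.177, 0.04], [0.583, -0.117, 0.105]]
side wash_bottle 0.56 [270.0, 392.0, 316.0, 446.0] 1247 [0.57  0.511 0.096] [[0.547, 0.476, 0.007], [0.604, 0.529, 0.178]]
side flask 0.68 [367.0, 129.0, 395.0, 177.0] 850 [ 0.565 -0.424  0.06 ] [[0.529, -0.489, -0.001], [0.608, -0.4, 0.15]]
side beaker 0.63 [336.0, 152.0, 356.0, 188.0] 561 [ 0.674 -0.329  0.052] [[0.643, -0.38, 0.001], [0.706, -0.31, 0.081]]
top pl
[... 621 characters left out ...]
0, 397.0, 308.0] 2759 [ 0.551 -0.101  0.029] [[0.447, -0.246, 0.018], [0.667, 0.044, 0.035]]
top rack_blue 0.71 [315.0, 244.0, 343.0, 272.0] 623 [ 0.568 -0.054  0.077] [[0.528, -0.087, 0.068], [0.607, -0.02, 0.106]]
top rack_white 0.89 [348.0, 256.0, 376.0, 289.0] 700 [ 0.536 -0.16   0.076] [[0.496, -0.195, 0.053], [0.578, -0.125, 0.106]]
top wash_bottle 0.85 [115.0, 236.0, 151.0, 266.0] 661 [0.575 0.481 0.098] [[0.546, 0.464, 0.005], [0.608, 0.515, 0.187]]
top flask 0.74 [441.0, 246.0, 475.0, 276.0] 821 [ 0.567 -0.431  0.072] [[0.53, -0.47, 0.009], [0.61, -0.403, 0.152]]
top beaker 0.86 [416.0, 213.0, 438.0, 236.0] 521 [ 0.678 -0.355  0.033] [[0.644, -0.376, -0.002], [0.706, -0.312, 0.082]]
```

View pics/side_zoom.png

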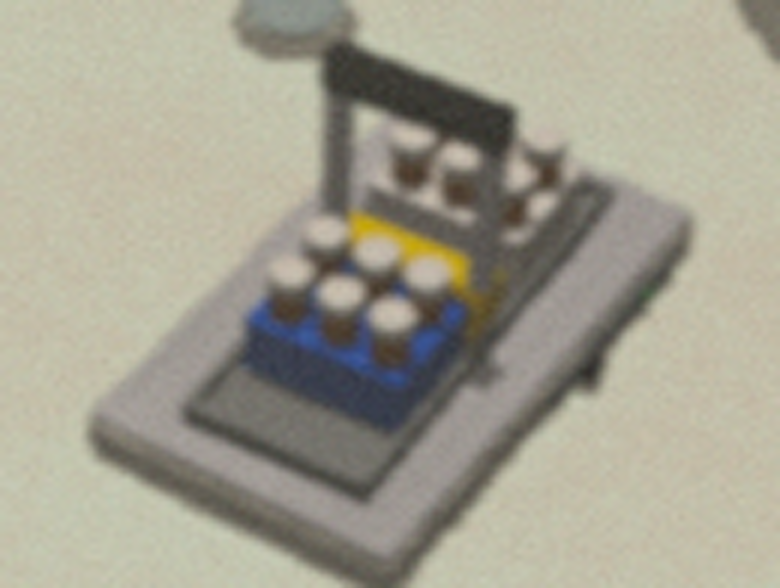

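View pics/top_zoom.png

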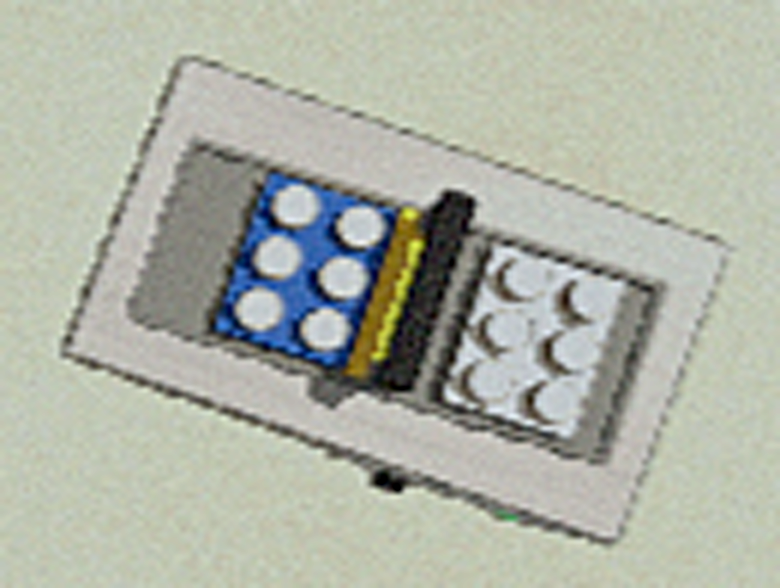

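The white rack is the one that slid: there is a dark gap between block and white rack near (455,320) in the top zoom. The blue rack sits flush. Next I'll fit the poses.

```bash
cat >> h.py <<'E'
from scipy.spatial.transform import Rotation as R
def rect(p):
    (c,wh,a)=cv2.minAreaRect((p*1000).astype(np.float32)); return np.round(c,1),np.round(wh,1),round(a,1)
E
python3 - <<'E'
from station import *
from h import *
s=get_state(); M=R.from_euler('xyz',s["ee_rot"]).as_matrix(); print(np.round(M,3).tolist())
for c in ("top","side"):
    f=dict(np.load(c+"0.npz")); W=cloud(f); P=f["pixels"].astype(int)
    reg=(np.abs(W[...,0]-.557)<.17)&(np.abs(W[...,1]+.1)<.18)
    # bar
    b=W[reg&(W[...,2]>.182)&(W[...,2]<.2)]; print(c,"bar",len(b),b.mean(0).round(4),rect(b[:,:2]))
    pl=W[reg&(W[...,2]>.022)&(W[...,2]<.034)]; print("plate",len(pl),rect(pl[:,:2]),np.median(pl[:,2]))
    a=W[reg&(W[...,2]>.066)&(W[...,2]<.12)]
    ang=np.radians(-16.8); 
    for t in("rack_blue","rack_white"):
        m=masks_of(t,c)[0]["mask"]&(W[...,2]>.069)&(W[...,2]<.082); p=W[m]; print(t,len(p),rect(p[:,:2]),np.median(p[:,2]).round(4))
        m=masks_of(t,c)[0]["mask"]&(W[...,2]>.095)&(W[...,2]<.11); p=W[m]; print("  caps",len(p),p.mean(0).round(4),rect(p[:,:2]))
E
```

```text
[[-0.0, -0.933, -0.36], [0.0, -0.36, 0.933], [-1.0, 0.0, 0.0]]
top bar 231 [ 0.557  -0.1004  0.1905] (array([ 557.1, -100.6]), array([16.2, 95.6]), 73.5)
plate 2757 (array([ 558.2, -100.9]), array([288.4, 170.7]), 70.9) 0.028976358214939
rack_blue 302 (array([569.6, -54.3]), array([63.7, 82.1]), 73.2) 0.0728
  caps 287 [ 0.5697 -0.0537  0.1017] (array([569.6, -53.9]), array([52.8, 74. ]), 73.2)
rack_white 335 (array([ 537.4, -162.3]), array([64.6, 82.4]), 73.3) 0.0732
  caps 283 [ 0.5377 -0.1621  0.1012] (array([ 538.1, -162.3]), array([53. , 74.9]), 73.0)
side bar 211 [ 0.5553 -0.0978  0.1886] (array([555.8, -98.4]), array([20.5, 96. ]), 74.1)
plate 1845 (array([553. , -98.4]), array([293. , 179.8]), 71.4) 0.02859692284322081
rack_blue 262 (array([568.1, -55.3]), array([76.3, 83.7]), 72.6) 0.0733
  caps 263 [ 0.5689 -0.0511  0.1008] (array([569.4, -53.3]), array([53.8, 75.4]), 73.0)
rack_white 177 (array([ 540.1, -148.8]), array([86.3, 85.7]), 72.9) 0.0735
  caps 116 [ 0.5321 -0.148   0.1008] (array([ 521.7, -145.2]), array([71. , 92.6]), 46.8)
```

Poses agree: caddy centre about (0.5565, -0.100), its y axis at 73.3°, and the white gap about 17 mm. I'll move to behind the white rack with the jaw axis along caddy x.

>>> step_arm(
  deltas=[
    [0,-2.8,1.95,-5.2,0.6],
    [0,-5.6,3.9,-10.4,0.6],
    [0,-8.5,5.85,-15.6,0.6],
    [0,-11.3,7.8,-20.9,0.6],
    [0,-14.1,9.75,-26.1,0.6],
    [0,-16.9,11.7,-31.3,0.6],
    [0,-19.7,13.65,-36.5,0.6],
    [0,-22.6,15.6,-41.8,0.6],
    [0,-25.4,17.55,-47,0.6],
    [0,-28.2,19.5,-52.2,0.6],
  ],
  squeeze=40,
)

```text
t: 2.13
eef_pos: [0.4364, -0.345, 0.2439]
ee_rot: [3.068, 1.57, -0.361]
force: [0.7, 0.4, 0.3]
width: 0.0358
```

```bash
cat > go.py <<'E'
import sys
from station import *
from h import *
def rel(tx,ty,tz,jaw=None):
    s=get_state(); M=R.from_euler('xyz',s["ee_rot"]).as_matrix(); p=s["eef_pos"]
    print("t",s["t"],"p",np.round(p,4),"w",round(s["width"],4),"F",np.round(s["force"],1),"q6",np.round(s["q"],2))
    print("jaw",np.degrees(np.arctan2(M[1,2],M[0,2])).round(2),"xdir",M[:,0].round(3))
    C=np.array([.5565,-.1,0]); e=np.array([np.cos(np.radians(-16.7)),np.sin(np.radians(-16.7))]); n=np.array([-e[1],e[0]])
    d=(p-C)[:2]; print("caddy xy",(d@e).round(4),(d@n).round(4))
    w=C[:2]+tx*e+ty*n
    print("delta cm",(100*M.T@(np.array([*w,tz])-p)).round(2))
if __name__=="__main__": rel(*map(float,sys.argv[1:4]))
E
python3 go.py 0 -.13 .2
```

```text
t 2.1333 p [ 0.4364 -0.345   0.2439] w 0.0358 F [0.7 0.4 0.3] q6 [-0.32  0.16 -0.25  0.   -1.15  0.03]
jaw 163.54 xdir [ 0.001 -0.    -1.   ]
caddy xy -0.0446 -0.2692
delta cm [  4.39 -13.9   -4.52]
```

>>> step_arm(
  deltas=[
    [0,-2,-0.7,0.2,0.6],
    [0,-4,-1.4,0.2,0.6],
    [0.6,-6,-2.1,0.2,0.6],
    [1.2,-8,-2.8,0.2,0.6],
    [2,-10,-3.5,0.2,0.6],
    [2.8,-12,-4,0.2,0.6],
    [3.6,-13.3,-4.4,0.2,0.6],
    [4.4,-13.9,-4.5,0.2,0.6],
    [4.4,-13.9,-4.5,0.2,0.6],
    [4.4,-13.9,-4.5,0.2,0.6],
  ],
)

```text
t: 2.97
eef_pos: [0.5183, -0.2265, 0.1991]
ee_rot: [0.303, 1.569, -3.133]
force: [-0.2, -0.6, 0.4]
width: 0.035
```

```bash
python3 go.py 0 -.13 .065
python3 - <<'E'
from station import *
from h import *
a=[]
for c in ("side","top"):
    f=grab_frame(c); im=f["pixels"][:,:,::-1]
    x0,y0=(270,110) if c=="side" else (230,150)
    a.append(cv2.resize(np.clip(im[y0:y0+190,x0:x0+190]*1.4,0,255).astype(np.uint8),(400,400)))
cv2.imwrite("pics/b.png",np.hstack(a))
E
```

```text
t 2.9667 p [ 0.5183 -0.2265  0.1991] w 0.035 F [-0.2 -0.6  0.4] q6 [-0.07  0.21 -0.3   0.   -1.06 -0.23]
jaw 163.11 xdir [-0.001 -0.    -1.   ]
caddy xy -0.0002 -0.1321
delta cm [13.41 -0.22 -0.04]
```

View pics/b.png

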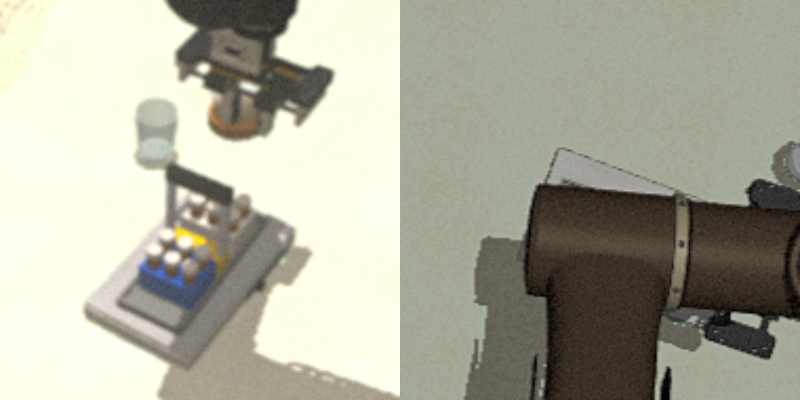

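The view is clear: the gripper (side view, right of the caddy) hangs behind the white rack and is clear of the flask and beaker. Descending.

>>> step_arm(
  deltas=[
    [1.5,0,0,0,0.6],
    [3.5,0,0,0,0.6],
    [5.5,0,0,0,0.6],
    [7.5,0,0,0,0.6],
    [9.5,0,0,0,0.6],
    [11,0,0,0,0.6],
    [12.2,0,0,0,0.6],
    [12.9,0,0,0,0.6],
    [13.3,0,0,0,0.6],
    [13.3,0,0,0,0.6],
  ],
)

```text
t: 3.9
eef_pos: [0.5185, -0.2268, 0.0664]
ee_rot: [0.344, 1.57, -3.094]
force: [0.1, 1.1, -0.7]
width: 0.0348
```

```bash
python3 go.py 0 -.0895 .066
python3 - <<'E'
from station import *
from h import *
a=[]
for c in ("side","top"):
    f=grab_frame(c); im=f["pixels"][:,:,::-1]
    x0,y0=(300,140) if c=="side" else (270,190)
    a.append(cv2.resize(np.clip(im[y0:y0+130,x0:x0+130]*1.0,0,255).astype(np.uint8),(400,400)))
cv2.imwrite("pics/c.png",np.hstack(a))
E
```

```text
t 3.9 p [ 0.5185 -0.2268  0.0664] w 0.0348 F [ 0.1  1.1 -0.7] q6 [-0.07  0.36 -0.45  0.   -0.77 -0.23]
jaw 163.04 xdir [-0. -0. -1.]
caddy xy 0.0001 -0.1324
delta cm [ 0.04 -4.29  0.03]
```

View pics/c.png

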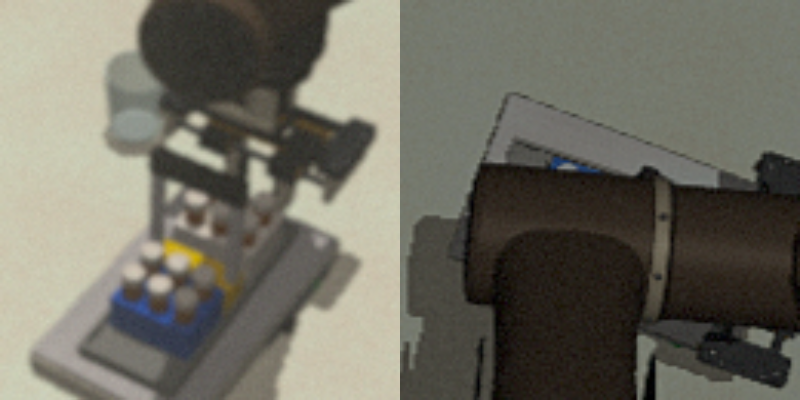

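Still clear. Pushing slowly toward the block.

>>> step_arm(
  deltas=[
    [0,-0.5,0,0.2,0.6],
    [0,-1,0,0.2,0.6],
    [0,-1.5,0,0.2,0.6],
    [0,-2,0,0.2,0.6],
    [0,-2.3,0,0.2,0.6],
    [0,-2.6,0,0.2,0.6],
    [0,-2.9,0,0.2,0.6],
    [0,-3.1,0,0.2,0.6],
    [0,-3.3,0,0.2,0.6],
    [0,-3.5,0,0.2,0.6],
  ],
)

```text
t: 4.83
eef_pos: [0.529, -0.1928, 0.0666]
ee_rot: [1.406, 1.571, -2.035]
force: [-0.3, -2.4, 2.5]
width: 0.0348
```

```bash
python3 go.py 0 -.0895 .066
python3 - <<'E'
from station import *
from h import *
f=grab_frame("side"); im=f["pixels"][:,:,::-1]
cv2.imwrite("pics/d.png",cv2.resize(im[180:285,295:425],(780,588),interpolation=cv2.INTER_CUBIC))
E
```

```text
t 4.8333 p [ 0.529  -0.1928  0.0666] w 0.0348 F [-0.3 -2.4  2.5] q6 [-0.    0.36 -0.45  0.   -0.76 -0.3 ]
jaw 162.87 xdir [-0. -0. -1.]
caddy xy 0.0003 -0.0968
delta cm [ 0.06 -0.73  0.04]
```

View pics/d.png

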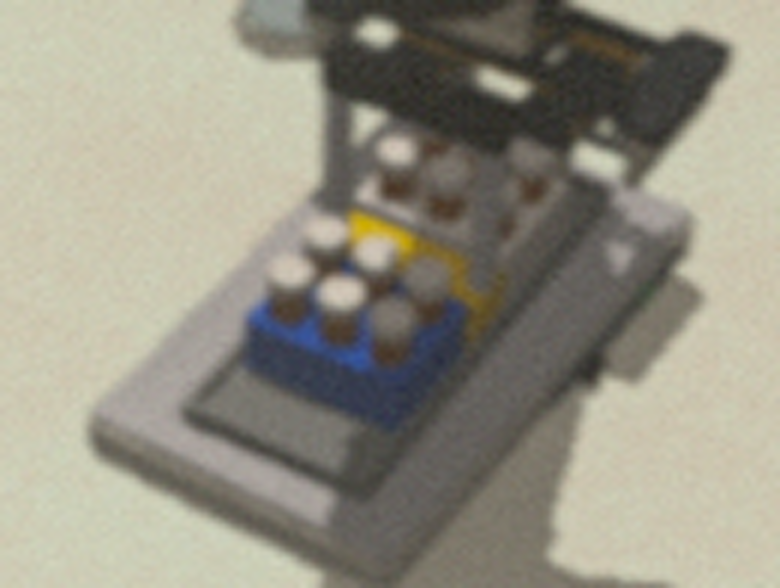

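>>> step_arm(
  deltas=[
    [0,-0.05,0,-0.4,0.6],
    [0,-0.1,0,-0.4,0.6],
    [0,-0.15,0,-0.4,0.6],
    [0,-0.2,0,-0.4,0.6],
    [0,-0.25,0,-0.4,0.6],
    [0,-0.3,0,-0.4,0.6],
    [0,-0.35,0,-0.4,0.6],
    [0,-0.4,0,-0.4,0.6],
    [0,-0.45,0,-0.4,0.6],
    [0,-0.5,0,-0.4,0.6],
  ],
)

```text
t: 5.72
eef_pos: [0.5301, -0.1884, 0.0665]
ee_rot: [0.862, 1.57, -2.572]
force: [-1.2, -5.8, 1.1]
width: 0.0349
```

```bash
python3 go.py 0 -.0895 .066
```

```text
t 5.7167 p [ 0.5301 -0.1884  0.0665] w 0.0349 F [-1.2 -5.8  1.1] q6 [ 0.01  0.35 -0.45  0.   -0.76 -0.3 ]
jaw 163.27 xdir [-0.001 -0.    -1.   ]
caddy xy 0.0002 -0.0923
delta cm [ 0.05 -0.28  0.02]
```

>>> step_arm(
  deltas=[
    [0,-0.03,0,0,0.6],
    [0,-0.06,0,0,0.6],
    [0,-0.09,0,0,0.6],
    [0,-0.12,0,0,0.6],
    [0,-0.15,0,0,0.6],
    [0,-0.18,0,0,0.6],
    [0,-0.2,0,0,0.6],
    [0,-0.2,0,0,0.6],
    [0,-0.2,0,0,0.6],
    [0,-0.2,0,0,0.6],
  ],
)

```text
t: 6.55
eef_pos: [0.5306, -0.1866, 0.0665]
ee_rot: [0.764, 1.57, -2.67]
force: [-0.5, -5.5, 1.3]
width: 0.035
```

```bash
python3 go.py 0 -.0895 .066
```

```text
t 6.55 p [ 0.5306 -0.1866  0.0665] w 0.035 F [-0.5 -5.5  1.3] q6 [ 0.01  0.35 -0.45  0.   -0.76 -0.3 ]
jaw 163.26 xdir [-0.001 -0.    -1.   ]
caddy xy 0.0001 -0.0904
delta cm [ 0.05 -0.09  0.01]
```

The force levelled off near 5.5 N, above the rack's own friction, so it looks flush with the caddy starting to creep. Backing off and rising.

>>> step_arm(
  deltas=[
    [0,0.3,0,0,0.6],
    [0,0.8,0,0,0.6],
    [0,1.6,0,0,0.6],
    [0,2.6,0,0,0.6],
    [0,3.2,0,0,0.6],
    [0,3.5,0,0,0.6],
    [-1,3.5,0,0,0.6],
    [-3,3.5,0,0,0.6],
    [-5.5,3.5,0,0,0.6],
    [-8,3.5,0,0,0.6],
  ],
)

```text
t: 7.38
eef_pos: [0.5207, -0.2197, 0.1479]
ee_rot: [0.337, 1.57, -3.097]
force: [0.5, 0.5, 0.1]
width: 0.0354
```

>>> step_arm(
  deltas=[
    [-3,1,0,0,0.3],
    [-6,3,0,0,0],
    [-9,6,0,0,0],
    [-11,9,0,0,0],
    [-12,12,0,0,0],
    [-12,15,0,0,0],
    [-12,17,0,0,0],
    [-12,18,0,0,0],
    [-12,18,0,0,0],
    [-12,18,0,0,0],
  ],
)

```text
t: 8.22
eef_pos: [0.4689, -0.392, 0.2667]
ee_rot: [-0.937, 1.571, 1.911]
force: [-0.3, -0.4, 0.1]
width: 0.0872
```

```bash
python3 go.py 0 0 .27
cat > look.py <<'E'
import sys
from station import *
from h import *
n=sys.argv[1]; a=[]
for c,(x0,y0) in (("top",(275,210)),("side",(295,180))):
    f=grab_frame(c); im=f["pixels"][:,:,::-1]; W=cloud(f)
    a.append(cv2.resize(np.clip(im[y0:y0+105,x0:x0+130]*(1.5 if c=="top" else 1),0,255).astype(np.uint8),(400,320),interpolation=cv2.INTER_CUBIC))
    reg=(np.abs(W[...,0]-.557)<.17)&(np.abs(W[...,1]+.1)<.18)
    b=W[reg&(W[...,2]>.182)&(W[...,2]<.2)]
    if len(b)>5: print(c,"bar",len(b),b.mean(0).round(4),rect(b[:,:2]))
    for t in("rack_blue","rack_white","wash_bottle","flask","beaker"):
        ms=masks_of(t,c)
        if not ms: print(t,"none"); continue
        m0=ms[0]["mask"]; 
        if "rack" in t:
          m=m0&(W[...,2]>.069)&(W[...,2]<.082); p=W[m]
          if len(p)>5: print(t,ms[0]["conf"],len(p),rect(p[:,:2]))
          m=m0&(W[...,2]>.095)&(W[...,2]<.11); p=W[m]
          if len(p)>5: print("  caps",len(p),p.mean(0).round(4),rect(p[:,:2]))
        else: print(t,round(ms[0]["conf"],2),np.nanmedian(W[m0],axis=0).round(3))
cv2.imwrite(f"pics/{n}.png",np.hstack(a))
E
python3 look.py e
```

```text
t 8.2167 p [ 0.4689 -0.392   0.2667] w 0.0872 F [-0.3 -0.4  0.1] q6 [-0.38  0.24 -0.1  -0.   -1.23  0.08]
jaw 163.21 xdir [-0.  0. -1.]
caddy xy 0.0 -0.3049
delta cm [ -0.32 -30.49   0.05]
top bar 228 [ 0.5575 -0.0981  0.1902] (array([557.7, -98.5]), array([16.2, 95.7]), 73.6)
rack_blue 0.96 345 (array([570.8, -52. ]), array([64.1, 82.9]), 73.1)
  caps 283 [ 0.571  -0.0514  0.1018] (array([570.7, -51.5]), array([53.1, 74.8]), 73.3)
rack_white 0.68 305 (array([ 542.1, -144.6]), array([62.6, 83. ]), 73.2)
  caps 283 [ 0.5427 -0.1436  0.1016] (array([ 542.8, -144.1]), array([52.9, 74.4]), 74.0)
wash_bottle 0.83 [0.577 0.481 0.098]
flask 0.7 [ 0.541 -0.143  0.078]
beaker 0.8 [ 0.69  -0.363  0.036]
side bar 208 [ 0.555 -0.095  0.189] (array([556.1, -98.4]), array([23.1, 95. ]), 72.4)
rack_blue 0.93 262 (array([568.1, -54.7]), array([80.5, 86.2]), 72.3)
  caps 261 [ 0.5694 -0.0497  0.1005] (array([569.8, -50.7]), array([55.9, 75.3]), 72.9)
rack_white 0.56 192 (array([ 541.9, -141.5]), array([68.6, 83.2]), 71.8)
  caps 145 [ 0.5429 -0.1346  0.1005] (array([ 533.4, -136.8]), array([65.5, 87.1]), 60.9)
wash_bottle 0.88 [0.571 0.512 0.096]
flask 0.65 [ 0.566 -0.424  0.06 ]
beaker 0.56 [ 0.673 -0.327  0.053]
```

View pics/e.png

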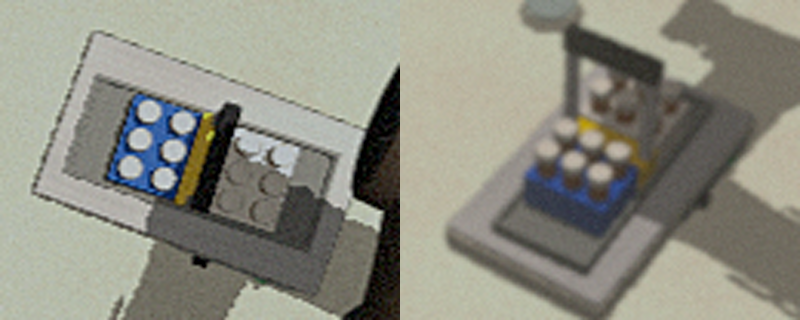

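The pictures show both racks against the yellow block (top view, about (205,160)). Rack centres measure 48–49 mm from the caddy centre and are square, and the glassware hasn't moved. The 0.7 "flask" hit in the top view lies on the white rack; the arm hides the real flask there. Next I'll go over the bar and turn 90°.

>>> step_arm(
  deltas=[
    [-0.3,-3,0,7,0],
    [-0.3,-6,0,14,0],
    [-0.3,-9,0,21,0],
    [-0.3,-12,0,28,0],
    [-0.3,-15,0,35,0],
    [-0.3,-18,0,42,0],
    [-0.3,-21,0,49,0],
    [-0.3,-24,0,56,0],
    [-0.3,-27,0,63,0],
    [-0.3,-29,0,70,0],
  ],
)

```text
t: 9.65
eef_pos: [0.5532, -0.1121, 0.2697]
ee_rot: [-1.185, 1.57, 0.438]
force: [0.1, -0.9, 0.9]
width: 0.0875
```

```bash
python3 go.py 0 .0018 .27
```

```text
t 9.65 p [ 0.5532 -0.1121  0.2697] w 0.0875 F [ 0.1 -0.9  0.9] q6 [ 0.15  0.16 -0.2  -0.   -1.21 -1.67]
jaw 92.98 xdir [ 0.001  0.    -1.   ]
caddy xy 0.0003 -0.0126
delta cm [-0.03 -0.46  1.36]
```

>>> step_arm(
  deltas=[
    [0,-0.1,0.3,6,0],
    [0,-0.2,0.6,12,0],
    [0,-0.3,1,18,0],
    [0,-0.4,1.3,19.7,0],
    [0,-0.46,1.36,19.7,0],
    [0,-0.46,1.36,19.7,0],
    [0,-0.46,1.36,19.7,0],
    [0,-0.46,1.36,19.7,0],
    [0,-0.46,1.36,19.7,0],
    [0,-0.46,1.36,19.7,0],
  ],
)

```text
t: 10.48
eef_pos: [0.5564, -0.1007, 0.2696]
ee_rot: [-0.844, 1.571, 0.441]
force: [-0.8, -1.2, 0.6]
width: 0.0873
```

```bash
python3 go.py 0 .0018 .178
```

```text
t 10.4833 p [ 0.5564 -0.1007  0.2696] w 0.0873 F [-0.8 -1.2  0.6] q6 [ 0.17  0.16 -0.19 -0.   -1.21 -2.02]
jaw 73.58 xdir [ 0.  0. -1.]
caddy xy 0.0001 -0.0007
delta cm [9.16 0.01 0.25]
```

Descending over the bar (jaw clearance ±36 mm each side).

>>> step_arm(
  deltas=[
    [1,0,0.1,0.2,0],
    [2.2,0,0.25,0.2,0],
    [3.5,0,0.25,0.2,0],
    [4.8,0,0.25,0.2,0],
    [6.1,0,0.25,0.2,0],
    [7.4,0,0.25,0.2,0],
    [8.4,0,0.25,0.2,0],
    [9,0,0.25,0.2,0],
    [9.15,0,0.25,0.2,0],
    [9.15,0,0.25,0.2,0],
  ],
)

```text
t: 11.32
eef_pos: [0.5571, -0.0981, 0.1777]
ee_rot: [2.132, 1.57, -2.871]
force: [-0.5, 0.5, -0.0]
width: 0.0873
```

```bash
python3 go.py 0 .0018 .178; python3 look.py f
```

```text
t 11.3167 p [ 0.5571 -0.0981  0.1777] w 0.0873 F [-0.5  0.5 -0. ] q6 [ 0.17  0.23 -0.32  0.   -1.01 -2.03]
jaw 73.37 xdir [-0.001 -0.    -1.   ]
caddy xy 0.0 0.0019
delta cm [-0.03  0.   -0.01]
rack_blue none
rack_white 0.53 15 (array([ 501.4, -147.9]), array([23.1,  6.3]), 76.2)
wash_bottle 0.96 [0.576 0.481 0.097]
flask 0.84 [ 0.567 -0.431  0.072]
beaker 0.97 [ 0.678 -0.356  0.036]
side bar 143 [ 0.5405 -0.0864  0.1892] (array([540.2, -87.4]), array([122.2,  60.4]), 72.5)
rack_blue 0.78 266 (array([567.6, -55.6]), array([80.9, 84.8]), 72.2)
  caps 263 [ 0.5696 -0.0496  0.1009] (array([569. , -51.2]), array([55.8, 75.6]), 74.4)
rack_white none
wash_bottle 0.75 [0.571 0.51  0.095]
flask none
beaker 0.54 [ 0.682 -0.32   0.053]
```

View pics/f.png

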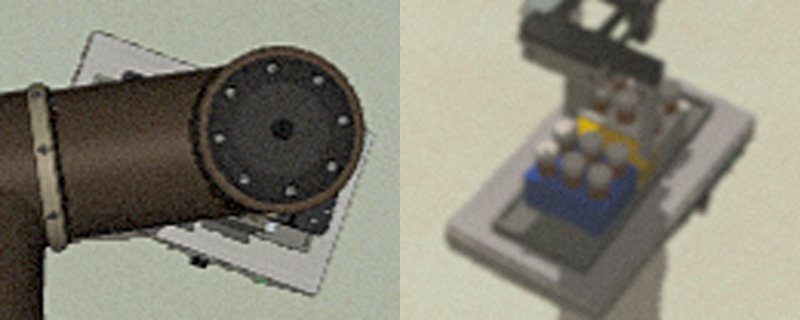

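The bar is between the fingers (side view, about (600,60)). Closing.

>>> step_arm(
  deltas=[
    [0,0,0,0,0.3],
    [0,0,0,0,0.5],
    [0,0,0,0,0.65],
    [0,0,0,0,0.72],
    [0,0,0,0,0.76],
    [0,0,0,0,0.8],
    [0,0,0,0,0.84],
    [0,0,0,0,0.9],
    [0,0,0,0,1],
    [0,0,0,0,1],
  ],
  squeeze=45,
)

```text
t: 12.75
eef_pos: [0.5572, -0.0981, 0.1781]
ee_rot: [-1.706, 1.571, -0.425]
force: [-0.2, -0.4, 0.4]
width: 0.0264
```

>>> step_arm(
  deltas=[
    [0,0,0,0,1],
    [0,0,0,0,1],
    [0,0,0,0,1],
    [0,0,0,0,1],
    [-0.1,0,0,0,1],
    [-0.2,0,0,0,1],
    [-0.4,0,0,0,1],
    [-0.6,0,0,0,1],
    [-0.8,0,0,0,1],
    [-1,0,0,0,1],
  ],
)

```text
t: 13.58
eef_pos: [0.5571, -0.0979, 0.188]
ee_rot: [1.524, 1.57, 2.805]
force: [0.2, 0.5, -7.7]
width: 0.0156
```

```bash
python3 go.py 0 .0018 .278; python3 look.py g
```

```text
t 13.5833 p [ 0.5571 -0.0979  0.188 ] w 0.0156 F [ 0.2  0.5 -7.7] q6 [ 0.17  0.22 -0.31 -0.   -1.04 -2.03]
jaw 73.38 xdir [-0.  0. -1.]
caddy xy -0.0001 0.0021
delta cm [-9.   -0.   -0.03]
rack_blue none
rack_white none
wash_bottle 0.56 [0.577 0.481 0.097]
flask 0.65 [ 0.566 -0.431  0.072]
beaker 0.69 [ 0.678 -0.356  0.029]
side bar 113 [ 0.5324 -0.0829  0.1922] (array([533.3, -85.7]), array([47.1, 26.5]), 8.1)
rack_blue 0.82 197 (array([564.3, -53.9]), array([87.6, 84.6]), 68.9)
  caps 211 [ 0.5682 -0.046   0.1044] (array([570.3, -49.7]), array([57.3, 77. ]), 72.1)
rack_white 0.89 99 (array([ 541.6, -141. ]), array([65.6, 85.3]), 71.3)
  caps 122 [ 0.5419 -0.1335  0.1032] (array([ 542.4, -137.5]), array([47.3, 76. ]), 83.2)
wash_bottle 0.77 [0.571 0.509 0.094]
flask 0.55 [ 0.537 -0.419  0.016]
beaker 0.71 [ 0.682 -0.327  0.057]
```

View pics/g.png

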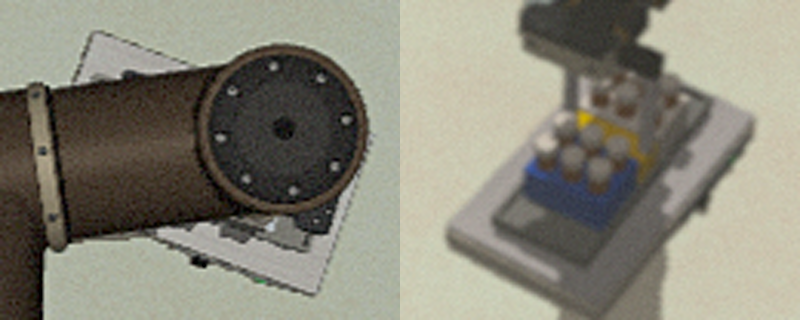

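Grip is good: width 15.6 mm and a load of about 7.7 N, so the caddy's whole weight is on the gripper. Lifting gently.

>>> step_arm(
  deltas=[
    [-0.2,0,0,0,1],
    [-0.5,0,0,0,1],
    [-0.9,0,0,0,1],
    [-1.4,0,0,0,1],
    [-1.9,0,0,0,1],
    [-2.4,0,0,0,1],
    [-2.9,0,0,0,1],
    [-3.4,0,0,0,1],
    [-3.9,0,0,0,1],
    [-4.4,0,0,0,1],
  ],
)

```text
t: 15.02
eef_pos: [0.5571, -0.0981, 0.2326]
ee_rot: [-0.824, 1.571, 0.456]
force: [-0.3, 0.2, -8.2]
width: 0.0155
```

>>> step_arm(
  deltas=[
    [-0.5,0,0,0,1],
    [-1,0,0,0,1],
    [-1.5,0,0,0,1],
    [-2,0,0,0,1],
    [-2.5,0,0,0,1],
    [-3,0,0,0,1],
    [-3.5,0,0,0,1],
    [-4,0,0,0,1],
    [-4.3,0,0,0,1],
    [-4.4,0,0,0,1],
  ],
)

```text
t: 15.85
eef_pos: [0.5574, -0.0981, 0.2768]
ee_rot: [-1.261, 1.57, 0.02]
force: [1.0, -0.3, -6.9]
width: 0.0157
```

>>> step_arm(
  deltas=[
    [0,0,0,0,1],
    [0,0,0,0,1],
    [0,0,0,0,1],
    [0,0,0,0,1],
    [0,0,0,0,1],
    [0,0,0,0,1],
    [0,0,0,0,1],
    [0,0,0,0,1],
    [0,0,0,0,1],
    [0,0,0,0,1],
  ],
)

```text
t: 16.68
eef_pos: [0.5571, -0.0981, 0.2761]
ee_rot: [-0.161, 1.571, 1.119]
force: [-0.2, 0.4, -8.0]
width: 0.0156
```

```bash
python3 go.py 0 .0018 .278
python3 - <<'E'
from station import *
from h import *
a=[]
for c,(x0,y0) in (("top",(255,190)),("side",(285,150))):
    f=grab_frame(c); im=f["pixels"][:,:,::-1]; W=cloud(f)
    a.append(cv2.resize(im[y0:y0+130,x0:x0+150],(400,346),interpolation=cv2.INTER_CUBIC))
    for t in("caddy","rack_blue","rack_white","wash_bottle","flask","beaker"):
        for m in masks_of(t,c)[:1]:
            w=W[m["mask"]]; w=w[~np.isnan(w[:,0])]; print(c,t,round(m["conf"],2),np.median(w,0).round(3))
            if "rack" in t:
                for lo,hi,k in ((.165,.182,"top"),(.19,.21,"caps")):
                    p=w[(w[:,2]>lo)&(w[:,2]<hi)]
                    if len(p)>20:
                        A=np.c_[p[:,:2],np.ones(len(p))]; g=np.linalg.lstsq(A,p[:,2],rcond=None)[0]
                        print("  ",k,len(p),p.mean(0).round(4),rect(p[:,:2]),"slope",g[:2].round(3))
cv2.imwrite("pics/h.png",np.hstack(a))
E
```

```text
t 16.6833 p [ 0.5571 -0.0981  0.2761] w 0.0156 F [-0.2  0.4 -8. ] q6 [ 0.17  0.16 -0.18 -0.   -1.23 -2.03]
jaw 73.37 xdir [ 0.  0. -1.]
caddy xy 0.0001 0.002
delta cm [-0.19  0.01 -0.02]
top caddy 0.71 [ 0.503 -0.147  0.172]
top rack_white 0.58 [ 0.501 -0.151  0.172]
top wash_bottle 0.75 [0.577 0.481 0.098]
top flask 0.94 [ 0.566 -0.43   0.072]
top beaker 0.71 [ 0.678 -0.356  0.033]
side caddy 0.56 [ 0.543 -0.078  0.141]
side rack_blue 0.67 [ 0.566 -0.031  0.172]
   top 331 [ 0.5661 -0.0361  0.1722] (array([568.2, -52.5]), array([78.3, 84.5]), 71.5) slope [ 0.01  -0.033]
   caps 297 [ 0.5683 -0.045   0.198 ] (array([568.4, -48.3]), array([56.4, 75.9]), 76.1) slope [ 0.005 -0.012]
side rack_white 0.62 [ 0.541 -0.129  0.178]
   top 246 [ 0.5414 -0.1291  0.1724] (array([ 542.9, -141.4]), array([69.4, 87.9]), 76.6) slope [ 0.026 -0.037]
   caps 199 [ 0.5417 -0.1345  0.1977] (array([ 545.7, -125.5]), array([76.3, 78.3]), 81.7) slope [-0.006  0.017]
side wash_bottle 0.76 [0.571 0.51  0.096]
side flask 0.67 [ 0.546 -0.418  0.047]
```

View pics/h.png

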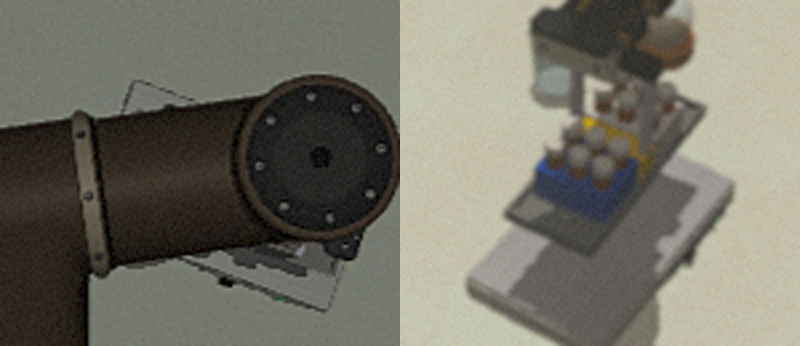

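The picture shows the caddy held level above the plate. Both rack tops are at z = 0.172, so the lift is about 98 mm, and both racks are against the yellow block. Handing in.

```bash
python3 -c "
from station import *
print(job_done())"
```

```text
the job is handed in; nothing more can be done
None
```

I pushed the white rack back about 17 mm until it was flush with the yellow block. I then gripped the black bar at its centre with a 45 N squeeze, lifted the caddy about 98 mm and handed in at about t = 17 s while holding it steady.

**Flush:** before the lift, the racks measured about 48–49 mm from the caddy centre (47.5 mm is flush) and square to within about 1°. The caddy moved about 2 mm along the plate during the push.

**Held:** finger width was 15.6 mm with a steady load of about 8 N. Both rack tops were at z = 0.172 m, so the caddy is level to within measurement error.

**Bystanders:** the last top view placed the wash bottle, flask and beaker within 1–2 mm of where they started.

**Checks that were weaker or disagreed:**
- After the lift, the arm hid the racks from the top camera. I could only confirm they were still flush from the side view, where the white rack is partly hidden and its fit is rough.
- After the push, the network reported a flask on the white rack in the top view, because the arm hid the real one. Later top views showed the flask in its place.
- In the last side view, the flask reading was about 2 cm off because it was partly hidden, and the beaker was not detected.

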